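# Rock the angle gauge on the sprung stud until its pointer is on the mark

## Task

Check the angle gauge on its stud: push the blue carriage fully home along its rail, then swing the red-knobbed latch bar right round behind it to lock it. Then pick up the green angle gauge by its black handle, stand it upright and centred on the brass stud for a moment, and rock it there until its swinging black pointer settles on the red mark. Finish while holding it so: do not let go, keep it resting gently on the stud without pressing the sprung stud right down, and leave the glassware and bottles around it alone.

Things in the scene. Friction and masses are not known exactly. Their poses are not given: they have to be found in the camera images.
- fixture: Dark cast foot fixed to the bench, 155 x 240 x 10 mm (x, y, z); origin at its rail's centre line on the bench, its y axis along the rail, pointing to the home end (the foot reaches from 130 mm behind to 110 mm ahead of the origin along y, from -75 to +80 mm along x). Everything below on it turns with its yaw.
- carriage (a joint): Distance in m of the blue carriage from home: 0 is fully home against its stop, up to 0.09 away from it (towards the fixture's -y). Slides with about 3 N of friction and stays where it is left. The carriage is 56 mm wide (x), 70 mm long, its top 42 mm above the bench.
- push_face (a point): Centre of the outer face of the yellow push plate at the carriage's tail (face 44 mm wide, from 12 to 60 mm above the bench, this point 40 mm above it). The face looks to the fixture's -y; push it to +y. At home it is at fixture x 0, y +10 mm.
- latch (a joint): Angle in rad of the steel latch bar about its upright pivot, which is at fixture x -50 mm, y 0: at 0 the bar points to fixture -y (open, beside the rail), growing counter-clockwise seen from above to 1.57 where it points to fixture +x, across behind the carriage's tail (locked); it stops at 1.6. Moves with light friction (about 0.08 N m) and stays where it is left. The bar is 12 mm wide, its top 32 mm above the bench.
- latch_knob (a point): Upright red knob on the latch bar's end, 14 mm in diameter, from the bar's top (32 mm) to 66 mm above the bench; this point on its axis 50 mm above the bench, 110 mm from the pivot.
- stud: Sprung steel stud with a lopsided brass crown, standing on the carriage: a ball of 20 mm radius with a small bump of 8 mm radius let into it (bump centre 10 mm to the fixture's -y of the ball's centre and 11 mm above it; on a tilted sole the bump can stand up to 2 mm proud of the ball). It yields straight down by up to 10 mm: starts to yield at about 1 N, 0.6 N per mm, at its bottom at about 7 N. Origin: at the fixture's origin when home; use stud_crown.
- stud_crown (a point): Top of the brass crown, 100 mm above the bench when free, 90 mm when pressed right down. The ball's centre lies 20 mm below it. Seen in the fixture it is 45 mm ahead (+y) of the push face.
- gauge: Green pendulum angle gauge, 0.39 kg: flat dark sole 40 x 90 x 8 mm (x, y, z), green plate 80 mm wide, black square handle post 28 x 28 mm from 88 to 134 mm above the sole's underside. Origin: centre of the sole's underside; z up through the handle, x out of the white dial, y along the dial's width. It starts standing upright on the white tile.
- gauge_grip (a point): Centre of the black handle, 112 mm above the sole's underside, on the gauge's centre line.
- gauge_sole (a point): Centre of the flat underside of the gauge's sole.
- pointer (a joint): Angle in rad of the black pointer, which hangs by gravity from a pivot 72 mm above the sole and swings freely about the gauge's x axis; it settles in about a second. 0: along the gauge's own -z; positive: the tip is towards the gauge's +y. When the gauge is rocked about its x axis by an angle, it settles at minus that angle.
- index (a joint): Angle in rad of the red mark about the same pivot, counted in the same way; set differently each time (0.2 to 0.4), stiff, not to be moved. Leaning the gauge's top to its own +y by this angle brings the pointer onto the mark.
- pointer_tip (a point): Tip of the black pointer, 46 mm from the pivot.
- mark (a point): Point of the red mark (7 mm wide) where the pointer's tip must settle, 46 mm from the pivot.
- tile: White glazed tile fixed to the bench, 260 x 220 x 8 mm; origin: centre of its underside.
- dropper_mid (a point): Middle of the small dropper bottle on the tile, 30 mm in diameter, 65 mm high; leave alone.
- stopper_mid (a point): Middle of the dark rubber stopper on the tile, 30 mm in diameter, 26 mm high; leave alone.
- flask_mid (a point): Middle of the stoppered conical flask, 80 mm in diameter, 135 mm high; leave alone.
- amber_mid (a point): Middle of the amber jar, 72 mm in diameter, 130 mm high; leave alone.
- beaker_mid (a point): Middle of the glass beaker, 68 mm in diameter, 90 mm high; leave alone.
Not all that is in view belongs to the job. Of the things that look like the gauge, the middle-sized one is meant.

How it is judged (in metres and radians):
On the way, in this order (a step that is already met when the one before it is completed fails the run):
1. the carriage is fully home (value of joint carriage below 0.004 m), for 0.2 s.
2. the latch bar is swung round behind the carriage, still home (value of joint latch above 1.4 rad and value of joint carriage below 0.006 m), for 0.2 s.
3. the gauge stands upright and centred on the stud, held by the gripper (contact force between gauge and stud above 0.5 N and height (world z) of gauge_sole above 0.08 m and angle between gauge's own z axis and vertical below 0.12 rad and horizontal distance between gauge_sole and stud_crown below 0.025 m and contact force between gauge and the fingers above 1 N), for 0.2 s.
At the end, for the whole second after the job is handed in: Carriage within 6 mm of home, latch past 1.4 rad; gauge still gripped, sole over 80 mm up, its centre within 30 mm of the crown, over 0.5 N on the stud, which is 1 mm or more short of fully pressed; pointer tip within 3.5 mm of the mark, under 0.2 rad/s (all of step 2 and contact force between gauge and stud above 0.5 N and height (world z) of gauge_sole above 0.08 m and contact force between gauge and the fingers above 1 N and height (world z) of stud_crown above 0.091 m and distance between gauge_sole and stud_crown below 0.03 m and distance between pointer_tip and mark below 0.0035 m and velocity of joint pointer between -0.2 and 0.2 rad/s); the arm keeps its last pose, push and grip.
It fails at once if the dropper is moved more than 40 mm (distance of dropper_mid from where it was at the start of the episode above 0.04 m).
It fails at once if the stopper is moved more than 40 mm (distance of stopper_mid from where it was at the start of the episode above 0.04 m).
It fails at once if the flask is moved more than 40 mm (distance of flask_mid from where it was at the start of the episode above 0.04 m).
It fails at once if the amber is moved more than 40 mm (distance of amber_mid from where it was at the start of the episode above 0.04 m).
It fails at once if the beaker is moved more than 40 mm (distance of beaker_mid from where it was at the start of the episode above 0.04 m).
It also fails if it takes over 64 s, if anything falls off the work surface, if the arm or the gripper's body presses on something with over 40 N, if the wrist force passes 120 N, or if a joint passes its speed limit or range.

## Robot

A 6-joint arm with a two-finger parallel gripper is mounted at the origin on the work surface. World frame = base frame: x ahead of the robot, y to its left, z up, the work surface at z = 0. Lengths are in m, angles in degrees, forces in N, time in s.
With the tool pointing down it reaches from about 0.35 to 0.725 m from the base axis. Payload 4.3 kg.
Tool frame: the origin (TCP) lies at the very end of the fingers, on their centre line; the grasp point (between the pads) lies 19 mm behind it; z points along the fingers, y is the line along which they close (so a half turn about z gives the same grasp; the last joint's range is limited). The gripper opens to 85 mm and grips with 20 to 120 N. Pads are 22 mm wide; open, the fingers measure 114 mm over their backs; the gripper's body (76 mm by 85 mm) begins 54 mm behind the grasp point. The pads swing forward as they close: fully open they stand 13 mm farther back than shut.
Start: joints at [-71.637, 21.618, 4.641, 73.018, 0, 83.68], TCP at [0.24, -0.522, 0.231] pointing down, gripper open.
Joint ranges: [-156.06, 156.06], [-48.1, 94.91], [-58.44, 69.94], [-101.28, 121.22], [-78.64, 73.56], [-180, 180]. Speed limits (degrees/s): [147.25, 147.25, 180, 180, 180, 180].

## Interface

Orientations are given as a 3x3 rotation matrix whose columns are the frame's x, y, z axes.
In Python, from plant import env, optics, workorder gives the robot as it stands.
- The arm moves only by the tool send_rows, never from a script. Its argument "deltas" is a list that holds one entry, the list of rows, each a list of 7 numbers: the shift along the tool's x, y, z in units of 0.2 m (1.0 is 0.2 m), then the turn, a rotation vector about the tool's x, y, z in units of 45 degrees (1.0 is 45 degrees), then the gripper's target within -1 to 1 (fully open at 1, half-way at 0, shut at -1). In form: [[[x, y, z, wx, wy, wz, gripper], ...]]. A call has exactly 8 rows; each row is the pose to reach, as a shift and turn from the pose commanded when the call began, along the tool's axes at that moment; what a row does not reach only later rows make up. A row lasts 1/10 s, in which the tool goes at most 50 mm and 8.59 degrees, less where a joint would pass 70% of its speed; a pose out of reach is approached as far as the arm can. A call with a number of a shift or a turn outside -1 to 1 is refused whole. A call with a gripper value outside its range is refused whole. The fingers move at their own pace and stop on an object; "squeeze" is the grip in N (left out, the last holds). Time passes only in rows, so rows that repeat a pose let the fingers close, or fill a call up. It gives the time, the measured TCP pose, the force, the opening and the grip force at its end, in the units of the state.
- env.observe(): the state, without advancing time (a new reading comes with each control period).
- optics.capture(name): name is "scene" or "top"; returns the picture (400x640x3 uint8, red, green, blue); there is no depth.
- optics.calibration(name): a dict with "fx", "fy", "cx", "cy" (pixels), "origin" and "attitude" of the camera in the world. Camera axes: x right, y down, z forward; pixel columns grow to the right and rows downward; lengths in m; the calibration is good to about 2 mm. A picture is of the moment at which its call begins. calibration takes no time and is no camera call.
- workorder.finish_job(): hands the job in; it is judged then, once.
The state is a dict: "t": time; "q": joint angles; "joint_velocities": joint speeds; "tau": joint torques, N m; "tool_pos": TCP position; "orientation": TCP orientation; "force": force on the tool from outside, world axes, zero at the start; "ft_torque": the same for the moment, N m; "grip_width": opening from 0.0 (shut) to 1.0 (fully open); "gripper_force": force on a finger pad.
Only numpy, scipy, OpenCV 4.12 (cv2) and the standard library are available. Lean on these libraries where they do the work, as an engineer would, in place of code of your own. Each camera call takes 0.05 s, during which the arm holds its last target. There are 200 camera calls.

## Working session

There is one attempt and no reset: what is moved stays moved. The work goes in short steps, Python scripts to look and compute and a tool call to move; the robot and the scene stay as the last step left them, time stands still between calls to the robot, and variables do not carry over. Pictures are saved under pics/ and viewed, at most 10 in all, crops included, and the job is handed in when it is done.

Besides the shell and the picture viewer there is one more tool, called after "Request:" as a command line: name --argument value ..., lists and objects as JSON in quotes. send_rows: Moves the arm, as the interface text tells. Shifts and turns lie within -1 to 1; 1 stands for 0.2 m of shift or 45 degrees of turn. Its arguments: {"type":"object","properties":{"deltas":{"type":"array","items":{"type":"array","items":{"type":"array","items":{"type":"number"}}}},"squeeze":{"type":"number"}},"required":["deltas"]}

```bash
mkdir -p pics; python3 - <<'E'
from plant import env, optics, workorder
import cv2,numpy as np
for n in("scene","top"):
    im=optics.capture(n); cv2.imwrite(f"pics/{n}0.png",im[:,:,::-1])
    c=optics.calibration(n); print(n,{k:np.round(v,4).tolist() for k,v in c.items()})
s=env.observe();print({k:np.round(v,3).tolist() for k,v in s.items()})
E
```

```text
scene {'fx': 375.6438, 'fy': 375.6438, 'cx': 318.2528, 'cy': 206.4325, 'origin': [1.0036, -0.7006, 0.6303], 'attitude': [[0.8709, 0.2752, -0.4072], [0.4914, -0.4878, 0.7215], [-0.0, -0.8285, -0.56]]}
top {'fx': 421.002, 'fy': 421.002, 'cx': 311.0123, 'cy': 196.4513, 'origin': [0.4114, -0.023, 1.3574], 'attitude': [[0.0279, -0.9866, 0.1606], [-0.9995, -0.0246, 0.0221], [-0.0179, -0.1611, -0.9868]]}
{'t': 0.1, 'q': [-71.637, 21.658, 4.569, 73.018, -0.001, 83.682], 'joint_velocities': [0.053, 0.059, 0.138, -0.128, 0.016, -0.114], 'tau': [-0.0, -46.469, 27.058, 0.012, -0.0, 0.0], 'tool_pos': [0.24, -0.522, 0.23], 'orientation': [[0.909, 0.418, -0.001], [0.418, -0.909, 0.002], [0.0, -0.002, -1.0]], 'force': [0.29, 0.64, -0.306], 'ft_torque': [0.006, 0.012, 0.018], 'gripper_force': 0.0, 'grip_width': 1.001}
```

View pics/scene0.png

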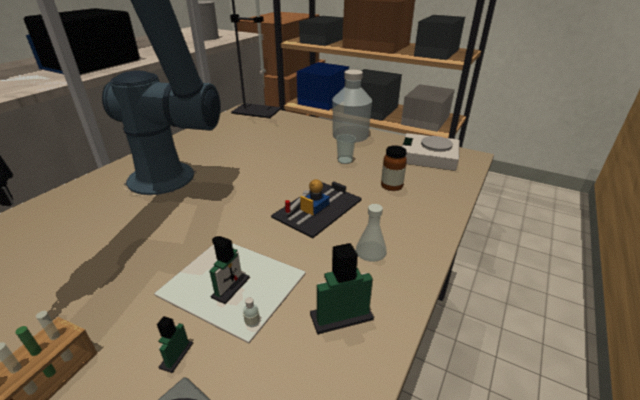

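View pics/top0.png

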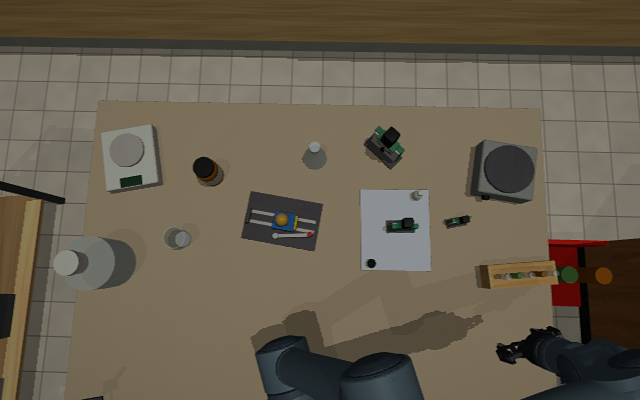

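```bash
cat > h.py <<'E'
import cv2,numpy as np
from plant import env, optics, workorder
def px2w(n,u,v,z):
    c=optics.calibration(n); d=np.array(c["attitude"])@[(u-c["cx"])/c["fx"],(v-c["cy"])/c["fy"],1]
    o=np.array(c["origin"]); return (o+d*(z-o[2])/d[2]).round(4)
def w2px(n,p):
    c=optics.calibration(n); q=np.array(c["attitude"]).T@(np.array(p)-c["origin"])
    return np.round([c["fx"]*q[0]/q[2]+c["cx"],c["fy"]*q[1]/q[2]+c["cy"]],1)
def crop(im,u,v,w,h,k):  # with ticks every 10 px
    o=cv2.resize(im[v:v+h,u:u+w],None,fx=k,fy=k,interpolation=cv2.INTER_CUBIC)
    o=np.ascontiguousarray(o)
    for x in range(-(-u//10)*10,u+w,10):
        X=int((x-u+.5)*k); cv2.line(o,(X,0),(X,5),(255,0,255),1); cv2.putText(o,str(x),(X-8,15),0,.32,(255,0,255),1)
    for y in range(-(-v//10)*10,v+h,10):
        Y=int((y-v+.5)*k); cv2.line(o,(0,Y),(5,Y),(255,0,255),1); cv2.putText(o,str(y),(6,Y+4),0,.32,(255,0,255),1)
    return o
E
python3 - <<'E'
import cv2,numpy as np
from h import crop
t=cv2.imread("pics/top0.png");s=cv2.imread("pics/scene0.png")
a=crop(t,238,185,100,75,4);b=crop(t,355,185,100,75,4)
c=crop(s,265,170,100,75,4);d=crop(s,190,230,100,75,4)
cv2.imwrite("pics/c1.png",np.vstack([np.hstack([a,b]),np.hstack([c,d])]))
E
```

```text
(no output)
```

View pics/c1.png

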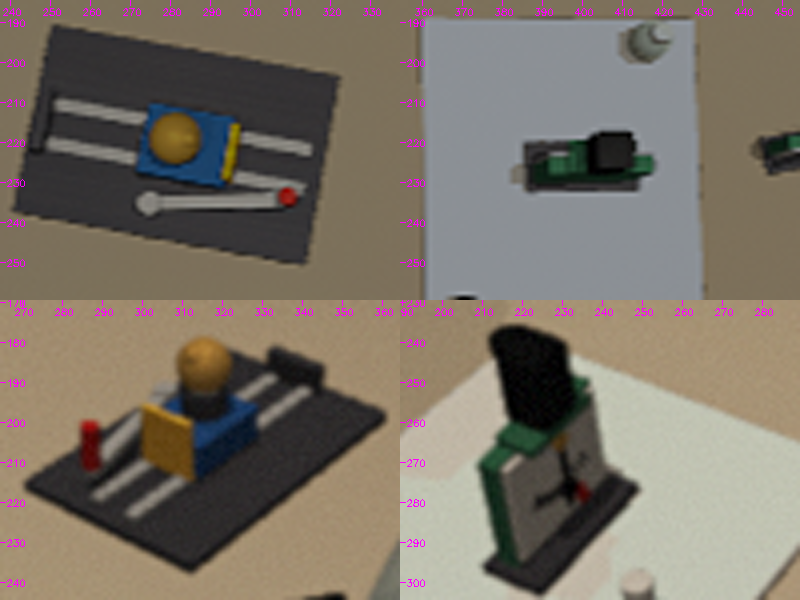

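```bash
python3 - <<'E'
from h import *
C=[px2w("top",u,v,.010) for u,v in[(250.5,190.8),(322.5,203.3),(313.7,250.5),(240.5,237.2)]]
print(C,[np.linalg.norm(C[i]-C[(i+1)%4]) for i in range(4)])
# foot local corners (x,y): (80,110),(80,-130),(-75,-130),(-75,110)
L=np.array([(80,110),(80,-130),(-75,-130),(-75,110)])/1e3
W=np.array(C)[:,:2]; lc=L-L.mean(0); wc=W-W.mean(0)
th=np.arctan2((lc[:,0]*wc[:,1]-lc[:,1]*wc[:,0]).sum(),(lc*wc).sum()); R=np.array([[np.cos(th),-np.sin(th)],[np.sin(th),np.cos(th)]])
o=W.mean(0)-R@L.mean(0); print("yaw",np.degrees(th),"origin",o)
f=lambda p:((np.array(p)[:2]-o)@R).round(4)
u=lambda X,Y,x0,y0:(x0+X/4-.5,y0+Y/4-.5)
print("knob top",f(px2w("top",*u(287,196,238,185),.066)),"pivot",f(px2w("top",*u(149,204,238,185),.032)))
print("ball ctr",f(px2w("top",*u(176,138,238,185),.080)))
print("plate top mid",f(px2w("top",*u(231,152,238,185),.060)))
print("scene plate top ends",[f(px2w("scene",*u(X,Y-300,265,170),.060)) for X,Y in((143,404),(193,420))])
print("scene ball",f(px2w("scene",*u(204,366-300,265,170),.080)),"scene knob top",f(px2w("scene",*u(90,424-300,265,170),.066)))
print("gauge top sole",[px2w("top",*u(X-400,Y,355,185),.016) for X,Y in((525,142),(525,190),(637,190),(581,166))])
print("gauge scene sole",[px2w("scene",*u(X-400,Y-300,190,230),.016) for X,Y in((485,565),(545,588),(638,485))])
print("handle top scene",px2w("scene",*u(530-400,335-300,190,230),.142),"top",px2w("top",*u(612-400,148,355,185),.142))
print("dropper,stopper",px2w("top",417,196,.04),px2w("top",371,264,.03))
E
```

```text
[array([0.6444, 0.2049, 0.01  ]), array([ 0.6092, -0.0306,  0.01  ]), array([ 0.457 , -0.0062,  0.01  ]), array([0.4929, 0.2293, 0.01  ])] [np.float64(0.2381161271312802), np.float64(0.15414343969173644), np.float64(0.2382206120385052), np.float64(0.15345230529385992)]
yaw -8.744468180448537 origin [0.54992434 0.10961383]
knob top [-0.0275 -0.1069] pivot [-0.0507 -0.    ]
ball ctr [-0.0001 -0.0161]
plate top mid [-0.0014 -0.058 ]
scene plate top ends [array([-0.0243, -0.0567]), array([ 0.0166, -0.051 ])]
scene ball [-0.002  -0.0152] scene knob top [-0.03   -0.1058]
gauge top sole [array([ 0.5596, -0.2334,  0.016 ]), array([ 0.5213, -0.2334,  0.016 ]), array([ 0.5237, -0.3219,  0.016 ]), array([ 0.5416, -0.2778,  0.016 ])]
gauge scene sole [array([ 0.524 , -0.3234,  0.016 ]), array([ 0.563 , -0.3199,  0.016 ]), array([ 0.5581, -0.2345,  0.016 ])]
handle top scene [ 0.5332 -0.2711  0.142 ] top [ 0.543  -0.2762  0.142 ]
dropper,stopper [ 0.6356 -0.328   0.04  ] [ 0.4196 -0.1855  0.03  ]
```

```bash
cat >> h.py <<'E'
from scipy.spatial.transform import Rotation as Ro
O=np.array([.5499,.1096]); TH=np.radians(-8.74)
RF=np.array([[np.cos(TH),-np.sin(TH)],[np.sin(TH),np.cos(TH)]])
def fx(x,y): return O+RF@(np.array([x,y])/1e3)       # fixture mm -> world
def finv(p): return ((np.array(p)[:2]-O)@RF*1e3).round(1)
def down(a):  # tool y at world angle a deg
    a=np.radians(a);c,s=np.cos(a),np.sin(a); return np.array([[-s,c,0],[c,s,0],[0,0,-1.]])
def st():
    s=env.observe(); return np.array(s["tool_pos"]),np.array(s["orientation"]),s
def plan(wps,g,cmd=None):
    """wps: (pos,R,nrows) from the present pose; prints rows"""
    p0,R0,s=st()
    if cmd is not None: p0,R0=cmd
    p,R=p0,R0
    for q,Q,n in wps:
        q=np.array(q,float); rv=Ro.from_matrix(R.T@Q).as_rotvec()
        for i in range(1,n+1):
            P=p+(q-p)*i/n; RR=R@Ro.from_rotvec(rv*i/n).as_matrix()
            d=R0.T@(P-p0)/.2; w=np.degrees(Ro.from_matrix(R0.T@RR).as_rotvec())/45
            print([round(float(k),3) for k in [*d,*w]]+[g],end=",\n")
        p,R=q,Q
E
python3 - <<'E'
from h import *
a=fx(6,-82); print(a)
p,R,s=st(); plan([((0.36,-0.36,.2),down(-98.74),8)],-1)
print()
plan([((0.46,-0.17,.18),down(-98.74),8)],-1,((0.36,-0.36,.2),down(-98.74)))
print()
plan([((*a,.13),down(-98.74),8)],-1,((.46,-0.17,.18),down(-98.74)))
E
```

```text
[0.54337036 0.02764047]
[0.11, -0.061, 0.019, -0.0, 0.0, 0.093, -1],
[0.221, -0.121, 0.038, -0.001, 0.0, 0.186, -1],
[0.331, -0.182, 0.057, -0.001, 0.0, 0.279, -1],
[0.442, -0.242, 0.077, -0.001, 0.0, 0.371, -1],
[0.552, -0.303, 0.096, -0.001, 0.0, 0.464, -1],
[0.663, -0.363, 0.115, -0.002, 0.0, 0.557, -1],
[0.773, -0.424, 0.134, -0.002, 0.0, 0.65, -1],
[0.884, -0.485, 0.153, -0.002, 0.0, 0.743, -1],

[0.044, -0.127, 0.013, 0.0, 0.0, 0.0, -1],
[0.087, -0.254, 0.025, 0.0, 0.0, 0.0, -1],
[0.131, -0.381, 0.038, 0.0, 0.0, 0.0, -1],
[0.175, -0.507, 0.05, 0.0, 0.0, 0.0, -1],
[0.219, -0.634, 0.063, 0.0, 0.0, 0.0, -1],
[0.262, -0.761, 0.075, 0.0, 0.0, 0.0, -1],
[0.306, -0.888, 0.088, 0.0, 0.0, 0.0, -1],
[0.35, -1.015, 0.1, 0.0, 0.0, 0.0, -1],

[0.033, -0.13, 0.031, 0.0, 0.0, 0.0, -1],
[0.065, -0.26, 0.063, 0.0, 0.0, 0.0, -1],
[0.098, -0.39, 0.094, 0.0, 0.0, 0.0, -1],
[0.131, -0.52, 0.125, 0.0, 0.0, 0.0, -1],
[0.164, -0.65, 0.156, 0.0, 0.0, 0.0, -1],
[0.196, -0.78, 0.187, 0.0, 0.0, 0.0, -1],
[0.229, -0.91, 0.219, 0.0, 0.0, 0.0, -1],
[0.262, -1.04, 0.25, 0.0, 0.0, 0.0, -1],
```

Request:
send_rows --deltas '[[[0.11,-0.06,0.02,0,0,0.09,-1],[0.22,-0.12,0.04,0,0,0.19,-1],[0.33,-0.18,0.06,0,0,0.28,-1],[0.44,-0.24,0.08,0,0,0.37,-1],[0.55,-0.3,0.1,0,0,0.46,-1],[0.66,-0.36,0.12,0,0,0.56,-1],[0.77,-0.42,0.14,0,0,0.65,-1],[0.88,-0.48,0.15,0,0,0.743,-1]]]' --squeeze 40

```text
t: 0.9
tool_pos: [0.3601, -0.3604, 0.2005]
orientation: [[0.988, -0.155, -0.001], [-0.155, -0.988, 0.001], [-0.001, -0.001, -1.0]]
force: [-0.5, -0.3, -0.1]
grip_width: 0.0
gripper_force: 0.0
```

Request:
send_rows --deltas '[[[0.04,-0.12,0.01,0,0,0,-1],[0.09,-0.25,0.03,0,0,0,-1],[0.13,-0.38,0.04,0,0,0,-1],[0.17,-0.5,0.05,0,0,0,-1],[0.22,-0.63,0.06,0,0,0,-1],[0.26,-0.76,0.08,0,0,0,-1],[0.3,-0.88,0.09,0,0,0,-1],[0.35,-1,0.1,0,0,0,-1]]]'

```text
t: 1.7
tool_pos: [0.4594, -0.1735, 0.1808]
orientation: [[0.988, -0.152, -0.001], [-0.152, -0.988, 0.0], [-0.001, -0.0, -1.0]]
force: [0.3, -0.9, -0.1]
grip_width: 0.002
gripper_force: 0.0
```

Request:
send_rows --deltas '[[[0.03,-0.13,0.03,0,0,0,-1],[0.07,-0.25,0.06,0,0,0,-1],[0.1,-0.38,0.09,0,0,0,-1],[0.13,-0.5,0.12,0,0,0,-1],[0.16,-0.63,0.16,0,0,0,-1],[0.2,-0.75,0.19,0,0,0,-1],[0.23,-0.88,0.22,0,0,0,-1],[0.26,-1,0.25,0,0,0,-1]]]'

```text
t: 2.5
tool_pos: [0.5392, 0.0001, 0.1306]
orientation: [[0.992, -0.124, 0.001], [-0.124, -0.992, 0.014], [-0.001, -0.014, -1.0]]
force: [0.4, -0.5, -1.2]
grip_width: 0.002
gripper_force: 0.0
```

```bash
python3 - <<'E'
from h import *
p,R,s=st(); print(p,finv(p),s["force"],s["grip_width"],R.round(3).tolist())
a=fx(4,-82); plan([((*a,.043),down(-98.74),6)],-1)
print(); plan([((*fx(4,-10),.043),down(-98.74),8)],-1,((*a,.043),down(-98.74)))
E
```

```text
[5.39190526e-01 6.20868135e-05 1.30569433e-01] [   6.1 -109.9] [ 0.37893715 -0.49229253 -1.22950402] 0.002152201078982555 [[0.992, -0.124, 0.001], [-0.124, -0.992, 0.014], [-0.001, -0.014, -1.0]]
[-0.001, -0.022, 0.073, -0.003, 0.0, 0.006, -1],
[-0.002, -0.044, 0.147, -0.006, 0.001, 0.012, -1],
[-0.003, -0.067, 0.22, -0.009, 0.001, 0.018, -1],
[-0.004, -0.089, 0.293, -0.012, 0.001, 0.024, -1],
[-0.005, -0.111, 0.367, -0.015, 0.001, 0.03, -1],
[-0.006, -0.133, 0.44, -0.018, 0.002, 0.035, -1],

[0.0, -0.045, 0.0, 0.0, 0.0, 0.0, -1],
[-0.0, -0.09, 0.0, 0.0, 0.0, 0.0, -1],
[0.0, -0.135, 0.0, 0.0, 0.0, 0.0, -1],
[-0.0, -0.18, 0.0, 0.0, 0.0, 0.0, -1],
[0.0, -0.225, 0.0, 0.0, 0.0, 0.0, -1],
[0.0, -0.27, 0.0, 0.0, 0.0, 0.0, -1],
[-0.0, -0.315, 0.0, 0.0, 0.0, 0.0, -1],
[0.0, -0.36, 0.0, 0.0, 0.0, 0.0, -1],
```

Request:
send_rows --deltas '[[[0,0,0,0,0,0,-1],[0,0,0,0,0,0,-1],[0,0,0,0,0,0,-1],[0,0,0,0,0,0,-1],[0,0,0,0,0,0,-1],[0,0,0,0,0,0,-1],[0,0,0,0,0,0,-1],[0,0,0,0,0,0,-1]]]'

```text
t: 3.3
tool_pos: [0.5392, -0.0016, 0.1313]
orientation: [[0.992, -0.127, 0.002], [-0.127, -0.992, 0.014], [-0.0, -0.014, -1.0]]
force: [0.0, 0.3, 0.3]
grip_width: 0.003
gripper_force: 0.0
```

```bash
python3 - <<'E'
from h import *
p,R,s=st(); print(p,finv(p),s["force"],np.round(s["q"],1),R.round(3).tolist())
a=fx(4,-82); plan([((*a,.11),down(-98.74),3),((*a,.043),down(-98.74),5)],-1)
E
```

```text
[ 0.53921433 -0.00164916  0.13132787] [   6.3 -111.6] [0.04600072 0.33470637 0.34609977] [ -7.4  20.3 -12.4  57.2   0.8 179.9] [[0.992, -0.127, 0.002], [-0.127, -0.992, 0.014], [-0.0, -0.014, -1.0]]
[-0.003, -0.049, 0.036, -0.006, 0.0, 0.011, -1],
[-0.005, -0.098, 0.072, -0.012, 0.0, 0.021, -1],
[-0.008, -0.147, 0.109, -0.017, 0.0, 0.032, -1],
[-0.008, -0.146, 0.176, -0.017, 0.0, 0.032, -1],
[-0.008, -0.145, 0.243, -0.017, 0.0, 0.032, -1],
[-0.008, -0.144, 0.31, -0.017, 0.0, 0.032, -1],
[-0.008, -0.143, 0.377, -0.017, 0.0, 0.032, -1],
[-0.008, -0.142, 0.444, -0.017, 0.0, 0.032, -1],
```

Request:
send_rows --deltas '[[[0,0,0,0,0,-0.15,-1],[0,0,0,0,0,-0.3,-1],[0,0,0,0,0,-0.45,-1],[0,0,0,0,0,-0.6,-1],[0,0,0,0,0,-0.7,-1],[0,0,0,0,0,-0.8,-1],[0,0,0,0,0,-0.9,-1],[0,0,0,0,0,-1,-1]]]'

```text
t: 4.1
tool_pos: [0.5393, -0.0015, 0.1313]
orientation: [[0.789, 0.614, 0.002], [0.614, -0.789, 0.014], [0.01, -0.01, -1.0]]
force: [0.5, -0.3, 0.1]
grip_width: 0.002
gripper_force: 0.0
```

Request:
send_rows --deltas '[[[0,0,0,0,0,-0.15,-1],[0,0,0,0,0,-0.3,-1],[0,0,0,0,0,-0.45,-1],[0,0,0,0,0,-0.6,-1],[0,0,0,0,0,-0.7,-1],[0,0,0,0,0,-0.8,-1],[0,0,0,0,0,-0.9,-1],[0,0,0,0,0,-1,-1]]]'

```text
t: 4.9
tool_pos: [0.5393, -0.0015, 0.1313]
orientation: [[0.124, 0.992, 0.002], [0.992, -0.124, 0.014], [0.014, -0.0, -1.0]]
force: [-0.3, 0.4, -0.3]
grip_width: -0.002
gripper_force: 0.0
```

Request:
send_rows --deltas '[[[0,0,0,0,0,-0.15,-1],[0,0,0,0,0,-0.3,-1],[0,0,0,0,0,-0.45,-1],[0,0,0,0,0,-0.6,-1],[0,0,0,0,0,-0.7,-1],[0,0,0,0,0,-0.8,-1],[0,0,0,0,0,-0.9,-1],[0,0,0,0,0,-1,-1]]]'

```text
t: 5.7
tool_pos: [0.5393, -0.0015, 0.1313]
orientation: [[-0.614, 0.789, 0.002], [0.789, 0.614, 0.014], [0.01, 0.01, -1.0]]
force: [0.5, -0.2, -0.3]
grip_width: 0.0
gripper_force: 0.0
```

Request:
send_rows --deltas '[[[0,0,0,0,0,-0.15,-1],[0,0,0,0,0,-0.3,-1],[0,0,0,0,0,-0.45,-1],[0,0,0,0,0,-0.6,-1],[0,0,0,0,0,-0.75,-1],[0,0,0,0,0,-0.9,-1],[0,0,0,0,0,-1,-1],[0,0,0,0,0,-1,-1]]]'

```text
t: 6.5
tool_pos: [0.5392, -0.0015, 0.1313]
orientation: [[-0.992, 0.127, 0.002], [0.127, 0.992, 0.014], [0.0, 0.014, -1.0]]
force: [-0.2, -0.2, -0.4]
grip_width: 0.001
gripper_force: 0.0
```

```bash
python3 - <<'E'
from h import *
p,R,s=st(); print(p,finv(p),s["force"],np.round(s["q"],1),R.round(3).tolist())
D=down(81.26);a=fx(4,-82); plan([((*a,.11),D,3),((*a,.043),D,5)],-1)
print(); plan([((*fx(4,-10),.043),D,8)],-1,((*a,.043),D))
E
```

```text
[ 0.53924409 -0.00153389  0.1312919 ] [   6.4 -111.5] [-0.1986364  -0.18528682 -0.428889  ] [ -7.4  20.3 -12.4  57.2   0.8  -0. ] [[-0.992, 0.127, 0.002], [0.127, 0.992, 0.014], [0.0, 0.014, -1.0]]
[0.003, 0.049, 0.036, 0.006, -0.0, 0.011, -1],
[0.005, 0.097, 0.072, 0.012, -0.0, 0.021, -1],
[0.008, 0.146, 0.108, 0.017, -0.0, 0.032, -1],
[0.008, 0.145, 0.175, 0.017, -0.0, 0.032, -1],
[0.008, 0.144, 0.242, 0.017, -0.0, 0.032, -1],
[0.008, 0.143, 0.309, 0.017, -0.0, 0.032, -1],
[0.008, 0.142, 0.376, 0.017, -0.0, 0.032, -1],
[0.008, 0.142, 0.443, 0.017, -0.0, 0.032, -1],

[-0.0, 0.045, 0.0, 0.0, 0.0, 0.0, -1],
[0.0, 0.09, 0.0, 0.0, 0.0, 0.0, -1],
[-0.0, 0.135, 0.0, 0.0, 0.0, 0.0, -1],
[0.0, 0.18, 0.0, 0.0, 0.0, 0.0, -1],
[-0.0, 0.225, 0.0, 0.0, 0.0, 0.0, -1],
[-0.0, 0.27, 0.0, 0.0, 0.0, 0.0, -1],
[0.0, 0.315, 0.0, 0.0, 0.0, 0.0, -1],
[-0.0, 0.36, 0.0, 0.0, 0.0, 0.0, -1],
```

Request:
send_rows --deltas '[[[0,0.05,0.04,0,0,0.01,-1],[0,0.1,0.07,0.01,0,0.02,-1],[0.01,0.145,0.11,0.02,0,0.03,-1],[0.01,0.145,0.18,0.02,0,0.03,-1],[0.01,0.145,0.25,0.02,0,0.03,-1],[0.01,0.145,0.32,0.02,0,0.03,-1],[0.01,0.142,0.38,0.017,0,0.032,-1],[0.008,0.142,0.44,0.017,0,0.032,-1]]]'

```text
t: 7.3
tool_pos: [0.5411, 0.0284, 0.0426]
orientation: [[-0.988, 0.152, -0.001], [0.152, 0.988, 0.0], [0.001, 0.0, -1.0]]
force: [-0.1, 0.3, -0.0]
grip_width: -0.003
gripper_force: 0.0
```

Request:
send_rows --deltas '[[[0,0.04,0,0,0,0,-1],[0,0.08,0,0,0,0,-1],[0,0.13,0,0,0,0,-1],[0,0.18,0,0,0,0,-1],[0,0.22,0,0,0,0,-1],[0,0.26,0,0,0,0,-1],[0,0.3,0,0,0,0,-1],[0,0.34,0,0,0,0,-1]]]'

```text
t: 8.1
tool_pos: [0.5518, 0.0959, 0.0439]
orientation: [[-0.988, 0.152, -0.0], [0.152, 0.988, 0.0], [0.0, 0.0, -1.0]]
force: [-2.9, -3.9, 0.2]
grip_width: 0.003
gripper_force: 1.8
```

```bash
python3 - <<'E'
from h import *
p,R,s=st(); print(p,finv(p),s["force"],np.round(s["q"],1),R.round(3).tolist())
E
```

```text
[0.55179161 0.09592553 0.04390563] [  3.9 -13.2] [-2.86614638 -3.9483058   0.19818076] [  3.4  27.2 -16.1  46.7   0.   12.1] [[-0.988, 0.152, -0.0], [0.152, 0.988, 0.0], [0.0, 0.0, -1.0]]
```

Request:
send_rows --deltas '[[[0,0.005,0,0,0,0,-1],[0,0.01,0,0,0,0,-1],[0,0.015,0,0,0,0,-1],[0,0.02,0,0,0,0,-1],[0,0.025,0,0,0,0,-1],[0,0.03,0,0,0,0,-1],[0,0.035,0,0,0,0,-1],[0,0.04,0,0,0,0,-1]]]'

```text
t: 8.9
tool_pos: [0.5533, 0.1031, 0.0439]
orientation: [[-0.988, 0.152, 0.0], [0.152, 0.988, 0.0], [-0.0, 0.0, -1.0]]
force: [-1.1, -2.8, 2.2]
grip_width: 0.0
gripper_force: 1.6
```

```bash
python3 - <<'E'
from h import *
p,R,s=st(); print(p,finv(p),s["force"])
E
```

```text
[0.55332805 0.10310689 0.04389084] [ 4.4 -5.9] [-1.13849128 -2.80459357  2.18000543]
```

Request:
send_rows --deltas '[[[0,0.005,0,0,0,0,-1],[0,0.01,0,0,0,0,-1],[0,0.015,0,0,0,0,-1],[0,0.02,0,0,0,0,-1],[0,0.02,0,0,0,0,-1],[0,0.02,0,0,0,0,-1],[0,0.02,0,0,0,0,-1],[0,0.02,0,0,0,0,-1]]]'

```text
t: 9.7
tool_pos: [0.5538, 0.1065, 0.0439]
orientation: [[-0.988, 0.153, 0.0], [0.153, 0.988, -0.001], [-0.0, -0.001, -1.0]]
force: [-0.6, -4.7, 2.4]
grip_width: -0.004
gripper_force: 2.5
```

```bash
python3 - <<'E'
from h import *
p,R,s=st(); print(p,finv(p),s["force"])
E
```

```text
[0.55384469 0.10649422 0.04386048] [ 4.4 -2.5] [-0.61630837 -4.67926399  2.42412841]
```

Request:
send_rows --deltas '[[[0,0.003,0,0,0,0,-1],[0,0.006,0,0,0,0,-1],[0,0.009,0,0,0,0,-1],[0,0.012,0,0,0,0,-1],[0,0.015,0,0,0,0,-1],[0,0.018,0,0,0,0,-1],[0,0.02,0,0,0,0,-1],[0,0.02,0,0,0,0,-1]]]'

```text
t: 10.5
tool_pos: [0.5539, 0.1067, 0.0439]
orientation: [[-0.988, 0.154, -0.001], [0.155, 0.988, -0.009], [-0.001, -0.009, -1.0]]
force: [-2.9, -14.2, 6.2]
grip_width: -0.002
gripper_force: 7.9
```

```bash
python3 - <<'E'
from h import *
p,R,s=st(); print(p,finv(p),s["force"])
im=optics.capture("top"); cv2.imwrite("pics/t1.png",crop(im[:,:,::-1],225,170,130,95,6))
E
```

```text
[0.55386259 0.10673503 0.04391522] [ 4.4 -2.2] [ -2.87273873 -14.20855451   6.18679394]
```

View pics/t1.png

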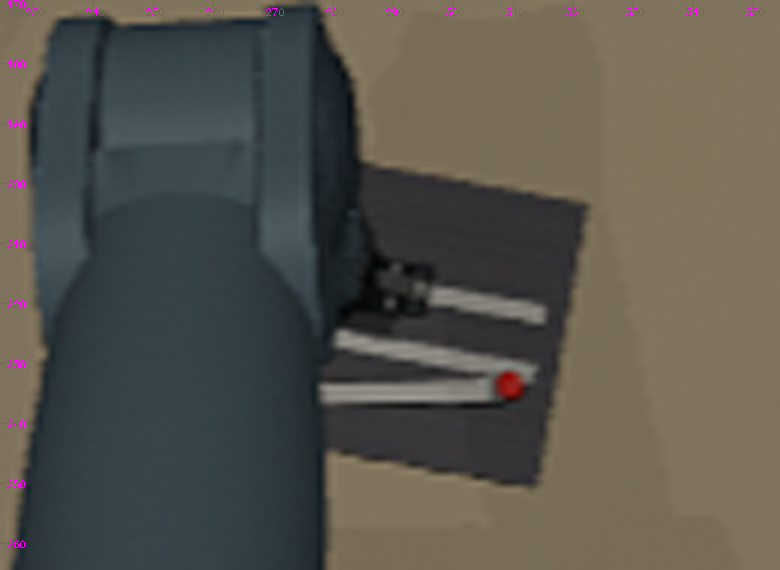

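```bash
python3 - <<'E'
from h import *
p,R,s=st(); D=down(81.26)
def F(ph,off,rr=110): return fx(-50+rr*np.sin(ph)-off*np.cos(ph), -rr*np.cos(ph)-off*np.sin(ph))
c0=(np.array([*fx(4.4,-2.2),.0439]),D)
A=F(.2,32); print(A,finv(A))
plan([((*fx(4.4,-15),.0439),D,1),((*fx(0,-30),.12),D,3),((*A,.12),D,4)],-1)
print();plan([((*A,.044),D,5),((*F(.2,20),.044),D,3)],-1,(np.array([*A,.12]),D))
print();w=[((*F(.2+.69*i/8,20),.044),D,1) for i in range(1,9)];plan(w,-1,(np.array([*F(.2,20),.044]),D))
print();plan([((*F(.89+.69*i/7,20-.8*i/7),.044),D,1) for i in range(1,8)]+[((*F(1.58,19.2),.044),D,1)],-1,(np.array([*F(.89,20),.044]),D))
E
```

```text
[0.47373507 0.0058033 ] [ -59.5 -114.2]
[-0.0, -0.064, 0.0, -0.011, 0.001, -0.003, -1],
[0.007, -0.09, -0.126, -0.011, 0.001, -0.003, -1],
[0.014, -0.116, -0.253, -0.011, 0.001, -0.003, -1],
[0.021, -0.142, -0.379, -0.011, 0.001, -0.003, -1],
[0.095, -0.248, -0.378, -0.011, 0.001, -0.003, -1],
[0.169, -0.353, -0.378, -0.011, 0.001, -0.003, -1],
[0.243, -0.458, -0.377, -0.011, 0.001, -0.003, -1],
[0.318, -0.564, -0.376, -0.011, 0.001, -0.003, -1],

[0.0, 0.0, 0.076, 0.0, 0.0, 0.0, -1],
[0.0, 0.0, 0.152, 0.0, 0.0, 0.0, -1],
[0.0, 0.0, 0.228, 0.0, 0.0, 0.0, -1],
[0.0, 0.0, 0.304, 0.0, 0.0, 0.0, -1],
[0.0, 0.0, 0.38, 0.0, 0.0, 0.0, -1],
[-0.02, 0.004, 0.38, 0.0, 0.0, 0.0, -1],
[-0.039, 0.008, 0.38, 0.0, 0.0, 0.0, -1],
[-0.059, 0.012, 0.38, 0.0, 0.0, 0.0, -1],

[-0.048, 0.003, 0.0, 0.0, 0.0, 0.0, -1],
[-0.096, 0.01, 0.0, 0.0, 0.0, 0.0, -1],
[-0.143, 0.021, 0.0, 0.0, 0.0, 0.0, -1],
[-0.188, 0.037, 0.0, 0.0, 0.0, 0.0, -1],
[-0.233, 0.056, 0.0, 0.0, 0.0, 0.0, -1],
[-0.275, 0.079, 0.0, 0.0, 0.0, 0.0, -1],
[-0.315, 0.105, 0.0, 0.0, 0.0, 0.0, -1],
[-0.353, 0.135, 0.0, 0.0, 0.0, 0.0, -1],

[-0.04, 0.038, 0.0, 0.0, 0.0, 0.0, -1],
[-0.076, 0.081, 0.0, 0.0, 0.0, 0.0, -1],
[-0.108, 0.126, 0.0, 0.0, 0.0, 0.0, -1],
[-0.136, 0.175, 0.0, 0.0, 0.0, 0.0, -1],
[-0.158, 0.226, 0.0, 0.0, 0.0, 0.0, -1],
[-0.175, 0.279, 0.0, 0.0, 0.0, 0.0, -1],
[-0.186, 0.333, 0.0, 0.0, 0.0, 0.0, -1],
[-0.186, 0.333, 0.0, 0.0, 0.0, 0.0, -1],
```

Request:
send_rows --deltas '[[[0,-0.08,0,0,0,0,-1],[0.01,-0.11,-0.12,0,0,0,-1],[0.01,-0.14,-0.25,0,0,0,-1],[0.02,-0.16,-0.38,0,0,0,-1],[0.1,-0.26,-0.38,0,0,0,-1],[0.17,-0.37,-0.38,0,0,0,-1],[0.25,-0.47,-0.38,0,0,0,-1],[0.32,-0.58,-0.38,0,0,0,-1]]]'

```text
t: 11.35
tool_pos: [0.4728, 0.0064, 0.1196]
orientation: [[-0.989, 0.151, 0.001], [0.151, 0.989, 0.003], [-0.0, 0.003, -1.0]]
force: [-0.1, -0.7, -0.5]
grip_width: -0.004
gripper_force: 0.0
```

Request:
send_rows --deltas '[[[0,0,0.05,0,0,0,-1],[0,0,0.12,0,0,0,-1],[0,0,0.2,0,0,0,-1],[0,0,0.28,0,0,0,-1],[0,0,0.36,0,0,0,-1],[0,0,0.38,0,0,0,-1],[0,0,0.38,0,0,0,-1],[0,0,0.38,0,0,0,-1]]]'

```text
t: 12.15
tool_pos: [0.474, 0.0064, 0.0441]
orientation: [[-0.988, 0.152, 0.001], [0.152, 0.988, 0.001], [-0.001, 0.001, -1.0]]
force: [0.6, -0.4, 0.5]
grip_width: 0.001
gripper_force: 0.0
```

```bash
python3 - <<'E'
from h import *
p,R,s=st(); D=down(81.26)
print(p,finv(p),s["force"],R.round(3).tolist())
def F(ph,off,rr=110): return fx(-50+rr*np.sin(ph)-off*np.cos(ph), -rr*np.cos(ph)-off*np.sin(ph))
w=[((*F(.2,20),.044),D,1)]+[((*F(.2+.69*i/7,20),.044),D,1) for i in range(1,8)];plan(w,-1)
E
```

```text
[0.47400011 0.00639784 0.04411583] [ -59.3 -113.5] [ 0.56145619 -0.38588903  0.53337449] [[-0.988, 0.152, 0.001], [0.152, 0.988, 0.001], [-0.001, 0.001, -1.0]]
[-0.058, 0.009, 0.001, 0.001, 0.001, 0.0, -1],
[-0.113, 0.013, 0.001, 0.001, 0.001, 0.0, -1],
[-0.167, 0.022, 0.001, 0.001, 0.001, 0.0, -1],
[-0.22, 0.036, 0.001, 0.001, 0.001, 0.0, -1],
[-0.272, 0.056, 0.001, 0.001, 0.001, 0.0, -1],
[-0.321, 0.081, 0.001, 0.001, 0.001, 0.0, -1],
[-0.368, 0.11, 0.001, 0.001, 0.001, 0.0, -1],
[-0.411, 0.144, 0.001, 0.001, 0.001, 0.0, -1],
```

Request:
send_rows --deltas '[[[-0.058,0.01,0,0,0,0,-1],[-0.113,0.013,0,0,0,0,-1],[-0.167,0.022,0,0,0,0,-1],[-0.22,0.036,0,0,0,0,-1],[-0.272,0.056,0,0,0,0,-1],[-0.321,0.081,0,0,0,0,-1],[-0.368,0.11,0,0,0,0,-1],[-0.41,0.144,0,0,0,0,-1]]]'

```text
t: 12.95
tool_pos: [0.5592, 0.0226, 0.0434]
orientation: [[-0.988, 0.152, -0.001], [0.152, 0.988, 0.0], [0.001, 0.0, -1.0]]
force: [-1.4, 0.4, 0.8]
grip_width: 0.003
gripper_force: 0.8
```

Request:
send_rows --deltas '[[[-0.04,0.04,0,0,0,0,-1],[-0.075,0.08,0,0,0,0,-1],[-0.11,0.125,0,0,0,0,-1],[-0.135,0.175,0,0,0,0,-1],[-0.16,0.225,0,0,0,0,-1],[-0.175,0.28,0,0,0,0,-1],[-0.185,0.33,0,0,0,0,-1],[-0.185,0.333,0,0,0,0,-1]]]'

```text
t: 13.75
tool_pos: [0.606, 0.0838, 0.0437]
orientation: [[-0.989, 0.15, 0.0], [0.15, 0.989, 0.001], [-0.0, 0.001, -1.0]]
force: [-0.1, -0.2, -0.4]
grip_width: 0.0
gripper_force: 0.0
```

```bash
python3 - <<'E'
from h import *
p,R,s=st()
print(p,finv(p),s["force"],R.round(3).tolist())
E
```

```text
[0.60596375 0.0838285  0.04369349] [ 59.3 -17. ] [-0.11898412 -0.24167538 -0.38288294] [[-0.989, 0.15, 0.0], [0.15, 0.989, 0.001], [-0.0, 0.001, -1.0]]
```

Request:
send_rows --deltas '[[[0,-0.03,-0.05,0,0,0,-1],[0,-0.04,-0.2,0,0,0,-1],[0,-0.05,-0.4,0,0,0,0],[0,-0.15,-0.6,0,0,0,1],[0,-0.3,-0.8,0,0,0,1],[0,-0.5,-0.9,0,0,-0.1,1],[0,-0.7,-1,0,0,-0.2,1],[0,-0.9,-1,0,0,-0.25,1]]]'

```text
t: 14.55
tool_pos: [0.5792, -0.0982, 0.2484]
orientation: [[-0.999, -0.046, 0.007], [-0.046, 0.999, -0.002], [-0.007, -0.002, -1.0]]
force: [1.0, 0.2, 0.8]
grip_width: 0.99
gripper_force: 0.0
```

```bash
python3 - <<'E'
from h import *
p,R,s=st()
print(p,s["force"],np.round(s["q"]))
im=optics.capture("top"); sc=optics.capture("scene")
b=lambda i:i[:,:,::-1]
cv2.imwrite("pics/t2.png",np.vstack([crop(b(im),232,175,133,50,6)[:, :798] if 0 else crop(b(im),232,185,133,75,6),crop(b(sc),190,230,133,25,6)]))
D=down(92.5);G=np.array([.5425,-.278])
plan([((*G,.2),D,8)],1)
E
```

```text
[ 0.57919798 -0.09821065  0.24839417] [0.99638431 0.16650332 0.77761873] [-16.  23.   9.  76.   0. -18.]
[0.026, -0.11, 0.029, -0.0, 0.0, -0.001, 1],
[0.052, -0.219, 0.057, -0.001, 0.001, -0.002, 1],
[0.079, -0.329, 0.086, -0.001, 0.001, -0.003, 1],
[0.105, -0.439, 0.115, -0.002, 0.002, -0.004, 1],
[0.131, -0.548, 0.144, -0.002, 0.002, -0.005, 1],
[0.157, -0.658, 0.172, -0.002, 0.002, -0.006, 1],
[0.183, -0.767, 0.201, -0.003, 0.003, -0.007, 1],
[0.21, -0.877, 0.23, -0.003, 0.003, -0.008, 1],
```

View pics/t2.png

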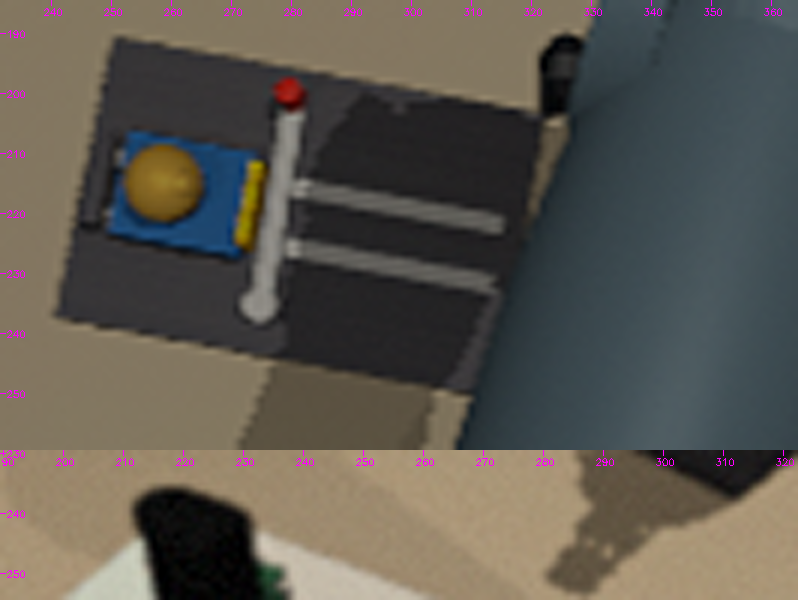

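```bash
python3 - <<'E'
from h import *
k=finv(px2w("top",279.5,199.5,.066)); print(k,np.arctan2(k[0]+50,-k[1]), finv(px2w("top",258.5,214.5,.08)))
D=down(92.5);G=np.array([.5425,-.278])
plan([((*G,.101),D,8)],1,(np.array([*G,.2]),D))
E
```

```text
[59.8  3.1] 1.5990219799144625 [ 1.  55.9]
[0.0, 0.0, 0.062, 0.0, 0.0, 0.0, 1],
[0.0, 0.0, 0.124, 0.0, 0.0, 0.0, 1],
[0.0, 0.0, 0.186, 0.0, 0.0, 0.0, 1],
[0.0, 0.0, 0.247, 0.0, 0.0, 0.0, 1],
[0.0, 0.0, 0.309, 0.0, 0.0, 0.0, 1],
[0.0, 0.0, 0.371, 0.0, 0.0, 0.0, 1],
[0.0, 0.0, 0.433, 0.0, 0.0, 0.0, 1],
[0.0, 0.0, 0.495, 0.0, 0.0, 0.0, 1],
```

Request:
send_rows --deltas '[[[0.03,-0.11,0.03,0,0,0,1],[0.05,-0.22,0.06,0,0,0,1],[0.08,-0.33,0.09,0,0,0,1],[0.1,-0.44,0.12,0,0,0,1],[0.13,-0.55,0.15,0,0,0,1],[0.16,-0.66,0.18,0,0,0,1],[0.19,-0.78,0.21,0,0,0,1],[0.21,-0.877,0.23,0,0,-0.008,1]]]'

```text
t: 15.45
tool_pos: [0.5429, -0.2736, 0.1976]
orientation: [[-0.999, -0.049, -0.001], [-0.049, 0.999, 0.001], [0.001, 0.001, -1.0]]
force: [1.4, 0.3, -0.8]
grip_width: 1.0
gripper_force: 0.0
```

```bash
python3 - <<'E'
from h import *
p,R,s=st()
print(p,s["force"],np.round(s["q"]),R.round(3).tolist())
sc=optics.capture("scene")
cv2.imwrite("pics/s3.png",crop(sc[:,:,::-1],190,190,100,100,6))
D=down(92.5);G=np.array([.5425,-.278])
plan([((*G,.101),D,8)],1)
E
```

```text
[ 0.54290123 -0.27361188  0.19756484] [ 1.44397097  0.30982288 -0.801772  ] [-33.  26.   7.  70.   0. -36.] [[-0.999, -0.049, -0.001], [-0.049, 0.999, 0.001], [0.001, 0.001, -1.0]]
[-0.0, -0.001, 0.06, -0.0, -0.0, 0.0, 1],
[-0.0, -0.002, 0.12, -0.0, -0.001, 0.001, 1],
[-0.001, -0.003, 0.18, -0.001, -0.001, 0.001, 1],
[-0.001, -0.004, 0.24, -0.001, -0.001, 0.002, 1],
[-0.001, -0.004, 0.299, -0.001, -0.001, 0.002, 1],
[-0.001, -0.005, 0.359, -0.001, -0.002, 0.003, 1],
[-0.001, -0.006, 0.419, -0.001, -0.002, 0.003, 1],
[-0.002, -0.007, 0.479, -0.001, -0.002, 0.004, 1],
```

View pics/s3.png

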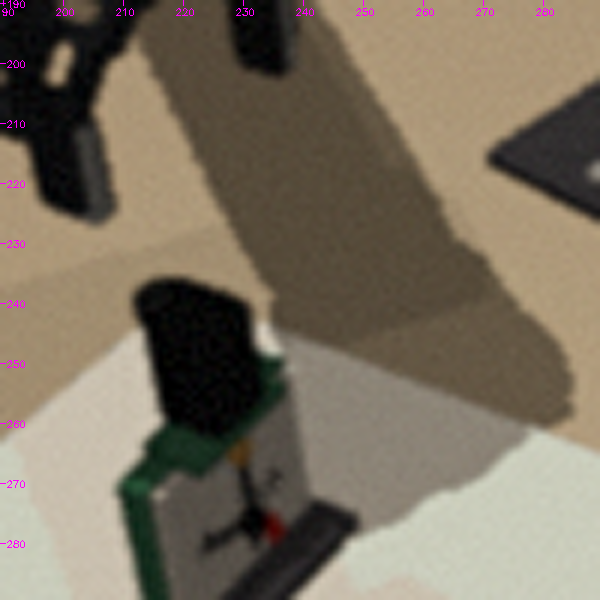

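Request:
send_rows --deltas '[[[0,-0.005,0.06,0,0,0,1],[0,-0.005,0.12,0,0,0,1],[0,-0.005,0.18,0,0,0,1],[0,-0.005,0.24,0,0,0,1],[0,-0.006,0.3,0,0,0,1],[0,-0.006,0.36,0,0,0,1],[0,-0.007,0.42,0,0,0,1],[0,-0.007,0.48,0,0,0,1]]]'

```text
t: 16.3
tool_pos: [0.5439, -0.274, 0.1005]
orientation: [[-0.999, -0.05, -0.0], [-0.05, 0.999, 0.0], [0.0, 0.0, -1.0]]
force: [-0.3, -0.3, -0.2]
grip_width: 1.0
gripper_force: 0.0
```

Request:
send_rows --deltas '[[[0,0,0,0,0,0,0.2],[0,0,0,0,0,0,0],[0,0,0,0,0,0,-0.2],[0,0,0,0,0,0,-1],[0,0,0,0,0,0,-1],[0,0,0,0,0,0,-1],[0,0,0,0,0,0,-1],[0,0,0,0,0,0,-1]]]' --squeeze 60

```text
t: 17.1
tool_pos: [0.5446, -0.2749, 0.1024]
orientation: [[-0.999, -0.05, 0.001], [-0.05, 0.999, -0.001], [-0.001, -0.001, -1.0]]
force: [0.9, -2.6, 4.4]
grip_width: 0.319
gripper_force: 62.6
```

```bash
python3 - <<'E'
from h import *
p,R,s=st()
print(p,s["force"],s["ft_torque"],s["grip_width"],s["gripper_force"],R.round(3).tolist())
im=optics.capture("top");sc=optics.capture("scene"); b=lambda i:i[:,:,::-1]
cv2.imwrite("pics/s4.png",np.hstack([crop(b(sc),195,220,65,90,6),crop(b(im),365,185,65,90,6)]))
E
```

```text
[ 0.54460027 -0.27489227  0.1024449 ] [ 0.88670429 -2.58722209  4.43198808] [-0.40775094 -0.11406627  0.00145166] 0.31898415761766014 62.62458801269531 [[-0.999, -0.05, 0.001], [-0.05, 0.999, -0.001], [-0.001, -0.001, -1.0]]
```

View pics/s4.png

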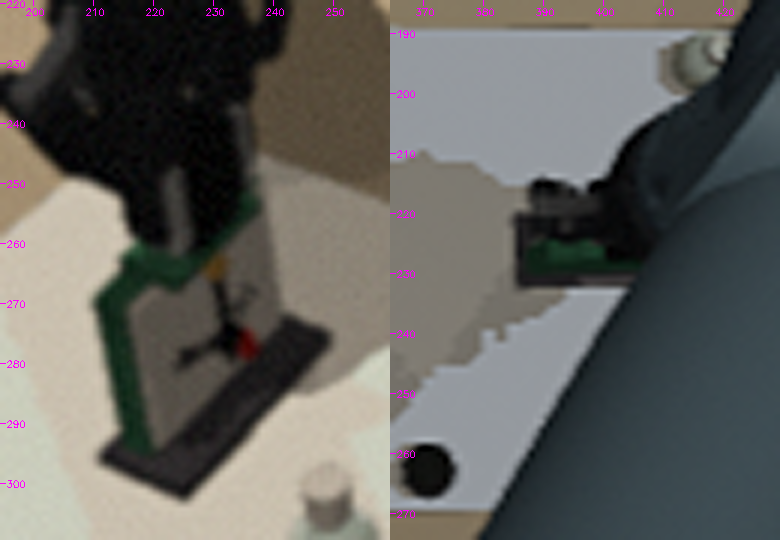

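```bash
python3 - <<'E'
from h import *
a=np.radians(2.8);X=np.array([np.cos(a),np.sin(a),0]);Y=np.array([-np.sin(a),np.cos(a),0]);Z=np.array([0,0,1.])
S=np.array([.543,-.277,.008])
for dx in(.0,.01,.015):
    P=S+72e-3*Z+dx*X; print(dx,w2px("scene",P),[ (i,w2px("scene",P+.046*(np.sin(i)*Y-np.cos(i)*Z)).tolist()) for i in(0,.2,.3,.4)])
Z0=.0
# lift & go: waypoints, TCP 94.4 above sole; target crown fixture (0,55)
D=down(92.87);C=fx(0.5,55.4);print(C)
p,R,s=st()
plan([((.545,-.275,.2),D,4),((.552,-.19,.23),D,4)],-1)
E
```

```text
0.0 [227.8 263.9] [(0, [230.6, 279.4]), (0.2, [233.1, 276.4]), (0.3, [234.3, 274.8]), (0.4, [235.4, 273.1])]
0.01 [231.6 265.3] [(0, [234.3, 280.9]), (0.2, [236.8, 277.9]), (0.3, [238.0, 276.2]), (0.4, [239.1, 274.5])]
0.015 [233.5 266.1] [(0, [236.2, 281.6]), (0.2, [238.7, 278.6]), (0.3, [239.8, 277.0]), (0.4, [240.9, 275.2])]
[0.55881227 0.16428072]
[-0.001, -0.0, -0.122, -0.0, 0.0, -0.0, -1],
[-0.001, -0.001, -0.244, -0.001, 0.001, -0.0, -1],
[-0.002, -0.001, -0.366, -0.001, 0.001, -0.0, -1],
[-0.003, -0.001, -0.488, -0.002, 0.002, -0.0, -1],
[-0.017, 0.104, -0.525, -0.002, 0.002, -0.0, -1],
[-0.031, 0.21, -0.563, -0.002, 0.002, -0.0, -1],
[-0.045, 0.315, -0.601, -0.002, 0.002, -0.0, -1],
[-0.059, 0.421, -0.638, -0.002, 0.002, -0.0, -1],
```

Request:
send_rows --deltas '[[[0,0,-0.1,0,0,0,-1],[0,0,-0.22,0,0,0,-1],[0,0,-0.34,0,0,0,-1],[0,0,-0.47,0,0,0,-1],[-0.02,0.1,-0.53,0,0,0,-1],[-0.03,0.21,-0.57,0,0,0,-1],[-0.05,0.32,-0.61,0,0,0,-1],[-0.06,0.42,-0.64,0,0,0,-1]]]'

```text
t: 18.0
tool_pos: [0.5503, -0.1874, 0.228]
orientation: [[-0.999, -0.05, -0.004], [-0.05, 0.999, 0.004], [0.004, 0.004, -1.0]]
force: [-0.3, 0.1, -4.4]
grip_width: 0.319
gripper_force: 61.9
```

```bash
python3 - <<'E'
from h import *
D=down(92.87);C=fx(0.5,55.4)+[.0015,.001]
p,R,s=st();print(p,s["force"],s["gripper_force"],R.round(3).tolist())
plan([((.56,-.02,.23),D,8)],-1)
print();plan([((*C,.23),D,8)],-1,(np.array((.56,-.02,.23)),D))
E
```

```text
[ 0.55029584 -0.1874041   0.22802918] [-0.32293751  0.10728551 -4.42701093] 61.88217043876648 [[-0.999, -0.05, -0.004], [-0.05, 0.999, 0.004], [0.004, 0.004, -1.0]]
[-0.011, 0.104, -0.001, 0.001, -0.001, 0.0, -1],
[-0.023, 0.208, -0.002, 0.001, -0.001, 0.0, -1],
[-0.034, 0.313, -0.003, 0.002, -0.002, 0.0, -1],
[-0.045, 0.417, -0.003, 0.002, -0.003, 0.0, -1],
[-0.057, 0.521, -0.004, 0.003, -0.003, 0.0, -1],
[-0.068, 0.625, -0.005, 0.004, -0.004, 0.0, -1],
[-0.079, 0.729, -0.006, 0.004, -0.005, 0.0, -1],
[-0.091, 0.834, -0.007, 0.005, -0.005, 0.0, -1],

[-0.006, 0.116, 0.0, 0.0, 0.0, 0.0, -1],
[-0.012, 0.231, 0.0, 0.0, 0.0, 0.0, -1],
[-0.018, 0.347, 0.0, 0.0, 0.0, 0.0, -1],
[-0.024, 0.463, 0.0, 0.0, 0.0, 0.0, -1],
[-0.03, 0.578, 0.0, 0.0, 0.0, 0.0, -1],
[-0.036, 0.694, 0.0, 0.0, 0.0, 0.0, -1],
[-0.042, 0.81, 0.0, 0.0, 0.0, 0.0, -1],
[-0.048, 0.925, 0.0, 0.0, 0.0, 0.0, -1],
```

Request:
send_rows --deltas '[[[-0.01,0.09,0,0,0,0,-1],[-0.02,0.2,0,0,0,0,-1],[-0.03,0.31,0,0,0,0,-1],[-0.04,0.42,0,0,0,0,-1],[-0.06,0.52,0,0,0,0,-1],[-0.07,0.63,0,0,0,0,-1],[-0.08,0.73,-0.01,0,0,0,-1],[-0.09,0.83,-0.01,0,0,0,-1]]]'

```text
t: 18.8
tool_pos: [0.56, -0.0214, 0.2301]
orientation: [[-0.999, -0.05, -0.004], [-0.05, 0.999, 0.001], [0.004, 0.002, -1.0]]
force: [-0.0, 0.3, -3.4]
grip_width: 0.321
gripper_force: 61.9
```

Request:
send_rows --deltas '[[[-0.01,0.12,0,0,0,0,-1],[-0.01,0.24,0,0,0,0,-1],[-0.02,0.37,0,0,0,0,-1],[-0.03,0.5,0,0,0,0,-1],[-0.03,0.63,0,0,0,0,-1],[-0.04,0.75,0,0,0,0,-1],[-0.05,0.86,0,0,0,0,-1],[-0.05,0.92,0,0,0,0,-1]]]'

```text
t: 19.6
tool_pos: [0.5607, 0.1632, 0.2299]
orientation: [[-0.999, -0.052, -0.004], [-0.052, 0.999, 0.001], [0.004, 0.001, -1.0]]
force: [0.7, -0.1, -3.5]
grip_width: 0.317
gripper_force: 61.8
```

Request:
send_rows --deltas '[[[0,0,0,0,0,0,-1],[0,0,0,0,0,0,-1],[0,0,0,0,0,0,-1],[0,0,0,0,0,0,-1],[0,0,0,0,0,0,-1],[0,0,0,0,0,0,-1],[0,0,0,0,0,0,-1],[0,0,0,0,0,0,-1]]]'

```text
t: 20.4
tool_pos: [0.5622, 0.1612, 0.2318]
orientation: [[-0.999, -0.05, -0.0], [-0.05, 0.999, 0.0], [0.0, 0.0, -1.0]]
force: [-0.5, -0.8, -3.5]
grip_width: 0.322
gripper_force: 61.8
```

```bash
python3 - <<'E'
from h import *
D=down(92.87);C=fx(0.5,55.4)+[.0015,.001]
p,R,s=st();print(p,C,s["force"],s["gripper_force"],R.round(3).tolist())
sc=optics.capture("scene"); print(w2px("scene",(*C,.12)))
u,v=w2px("scene",(*C,.13)).astype(int)
cv2.imwrite("pics/s5.png",crop(sc[:,:,::-1],u-40,v-45,80,80,7))
plan([((*C,.199),D,8)],-1)
E
```

```text
[0.56216475 0.16119889 0.23176642] [0.56031227 0.16528072] [-0.46784201 -0.76452242 -3.46956673] 61.81859493255615 [[-0.999, -0.05, -0.0], [-0.05, 0.999, 0.0], [0.0, 0.0, -1.0]]
[331.9 164.6]
[0.001, 0.003, 0.02, 0.0, -0.0, -0.0, -1],
[0.002, 0.005, 0.041, 0.0, -0.0, -0.0, -1],
[0.003, 0.008, 0.061, 0.0, -0.0, -0.0, -1],
[0.004, 0.01, 0.082, 0.0, -0.0, -0.0, -1],
[0.005, 0.013, 0.102, 0.0, -0.0, -0.0, -1],
[0.006, 0.016, 0.123, 0.0, -0.0, -0.0, -1],
[0.007, 0.018, 0.143, 0.0, -0.0, -0.0, -1],
[0.008, 0.021, 0.164, 0.0, -0.0, -0.0, -1],
```

View pics/s5.png

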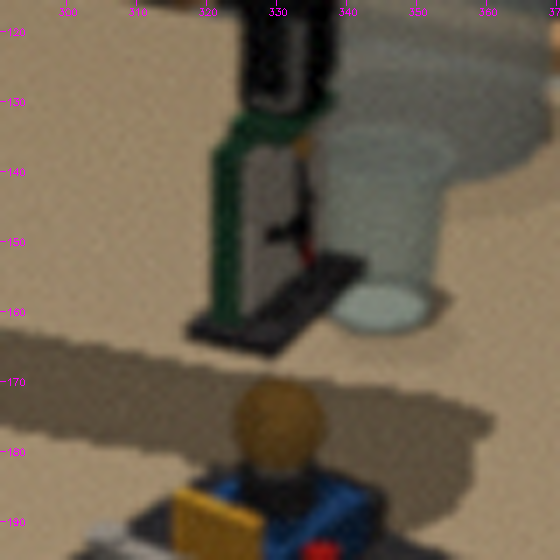

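Request:
send_rows --deltas '[[[0,0,0,0,0,0.04,-1],[0,0.005,0,0,0,0.12,-1],[0,0.01,0,0,0,0.22,-1],[0.01,0.015,0,0,0,0.32,-1],[0.01,0.02,0,0,0,0.42,-1],[0.01,0.02,0,0,0,0.52,-1],[0.01,0.02,0,0,0,0.62,-1],[0.01,0.02,0,0,0,0.72,-1]]]'

```text
t: 21.25
tool_pos: [0.56, 0.1652, 0.2317]
orientation: [[-0.869, 0.496, -0.0], [0.496, 0.869, 0.0], [0.0, 0.0, -1.0]]
force: [0.3, 0.6, -4.4]
grip_width: 0.321
gripper_force: 61.8
```

Request:
send_rows --deltas '[[[0,0,0,0,0,0.1,-1],[0,0,0,0,0,0.2,-1],[0,0,0,0,0,0.3,-1],[0,0,0,0,0,0.4,-1],[0,0,0,0,0,0.48,-1],[0,0,0,0,0,0.55,-1],[0,0,0,0,0,0.6,-1],[0,0,0,0,0,0.613,-1]]]'

```text
t: 22.05
tool_pos: [0.5599, 0.1653, 0.2317]
orientation: [[-0.543, 0.84, -0.0], [0.84, 0.543, 0.0], [0.0, -0.0, -1.0]]
force: [-0.5, -0.2, -3.5]
grip_width: 0.323
gripper_force: 61.8
```

Request:
send_rows --deltas '[[[0,0,0,0,0,0,-1],[0,0,0,0,0,0,-1],[0,0,0,0,0,0,-1],[0,0,0,0,0,0,-1],[0,0,0,0,0,0,-1],[0,0,0,0,0,0,-1],[0,0,0,0,0,0,-1],[0,0,0,0,0,0,-1]]]'

```text
t: 22.85
tool_pos: [0.56, 0.1652, 0.2318]
orientation: [[-0.543, 0.84, -0.0], [0.84, 0.543, 0.0], [0.0, 0.0, -1.0]]
force: [-0.4, -0.7, -4.3]
grip_width: 0.32
gripper_force: 61.8
```

```bash
cat >> h.py <<'E'
def gauge(p,R,L=.0944):  # sole centre, X,Y,Z axes from the tool pose
    Z=-R[:,2]; Y=R[:,1]; X=-R[:,0]; return p-L*Z,X,Y,Z
def redc(im,box):
    u0,v0,u1,v1=box; i=im[v0:v1,u0:u1].astype(float); w=np.clip(i[...,0]-1.6*np.maximum(i[...,1],i[...,2])-12,0,None)
    yy,xx=np.mgrid[v0:v1,u0:u1]; return (round((w*xx).sum()/w.sum(),2),round((w*yy).sum()/w.sum(),2),round(w.sum()),int((w>0).sum()))
E
python3 - <<'E'
from h import *
p,R,s=st();print(p,s["force"],np.round(s["q"]),R.round(3).tolist())
S,X,Y,Z=gauge(p,R);print("sole",S)
im=optics.capture("scene").astype(float)
for _ in range(5): im+=optics.capture("scene")
im=(im/6).astype(np.uint8)
P=S+.072*Z+.010*X
print("pivot",w2px("scene",P),[(i,w2px("scene",P+.046*(np.sin(i)*Y-np.cos(i)*Z)).tolist()) for i in(0,.2,.3,.4)])
u,v=w2px("scene",P-.02*Z).astype(int); print(redc(im,(u-12,v-14,u+14,v+14)))
cv2.imwrite("pics/s6.png",crop(im[:,:,::-1],u-24,v-28,48,56,10))
E
```

```text
[0.55995613 0.16521046 0.23176291] [-0.408064   -0.6923431  -4.32551193] [10. 23.  6. 74.  0. 67.] [[-0.543, 0.84, -0.0], [0.84, 0.543, 0.0], [0.0, 0.0, -1.0]]
sole [0.55993548 0.16524734 0.13736292]
pivot [332.7 137.3] [(0, [332.4, 152.5]), (0.2, [335.6, 152.1]), (0.3, [337.2, 151.7]), (0.4, [338.7, 151.2])]
(np.float64(335.72), np.float64(152.01), 173, 8)
```

View pics/s6.png

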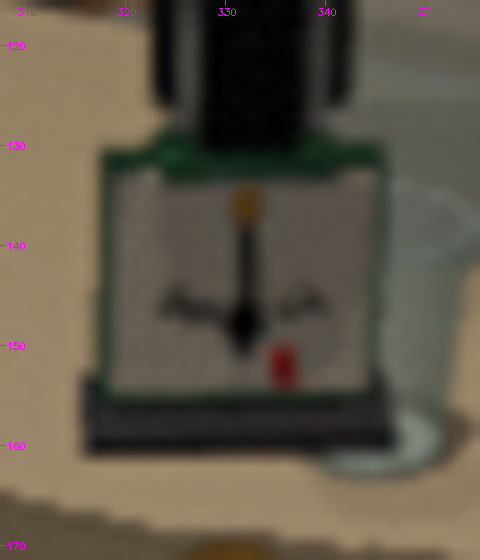

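Request:
send_rows --deltas '[[[0,0,0.03,0,0,0,-1],[0,0,0.07,0,0,0,-1],[0,0,0.11,0,0,0,-1],[0,0,0.14,0,0,0,-1],[0,0,0.165,0,0,0,-1],[0,0,0.18,0,0,0,-1],[0,0,0.19,0,0,0,-1],[0,0,0.195,0,0,0,-1]]]'

```text
t: 23.95
tool_pos: [0.5599, 0.1652, 0.1928]
orientation: [[-0.543, 0.84, -0.0], [0.84, 0.543, 0.0], [0.0, -0.0, -1.0]]
force: [-0.6, -0.3, -2.7]
grip_width: 0.32
gripper_force: 61.9
```

Request:
send_rows --deltas '[[[0,0,0,0,0,0,-1],[0,0,0,0,0,0,-1],[0,0,0,0,0,0,-1],[0,0,0,0,0,0,-1],[0,0,0,0,0,0,-1],[0,0,0,0,0,0,-1],[0,0,0,0,0,0,-1],[0,0,0,0,0,0,-1]]]'

```text
t: 24.75
tool_pos: [0.5601, 0.1652, 0.1928]
orientation: [[-0.543, 0.84, 0.0], [0.84, 0.543, 0.0], [0.0, 0.0, -1.0]]
force: [-0.8, -0.3, -1.8]
grip_width: 0.325
gripper_force: 61.9
```

```bash
python3 - <<'E'
from h import *
f=[]
for _ in range(6): optics.capture("top"); f.append(env.observe()["force"])
p,R,s=st();print(p,np.mean(f,0),s["ft_torque"],R.round(3).tolist())
E
```

```text
[0.56008252 0.16523282 0.19280479] [-0.03965586 -0.22625958 -2.53214071] [ 0.00372102  0.03181907 -0.04855737] [[-0.543, 0.84, 0.0], [0.84, 0.543, 0.0], [0.0, 0.0, -1.0]]
```

```bash
python3 - <<'E'
from h import *
p,R,s=st(); B=p+[0,0,-.1144-.0025]; th=.22
w=[(p+[0,0,-.0025],R,2)]
for i in range(1,7):
    Q=R@Ro.from_rotvec([th*i/6,0,0]).as_matrix(); w.append((B+.1144*(-Q[:,2]),Q,1))
print(-Q[:,2]@R); plan(w,-1)
E
```

```text
[ 1.08190049e-17  2.18229623e-01 -9.75897449e-01]
[-0.0, -0.0, 0.006, 0.0, 0.0, 0.0, -1],
[-0.0, -0.0, 0.012, 0.0, 0.0, 0.0, -1],
[-0.0, 0.021, 0.013, 0.047, 0.0, 0.0, -1],
[-0.0, 0.042, 0.014, 0.093, 0.0, -0.0, -1],
[-0.0, 0.063, 0.016, 0.14, -0.0, -0.0, -1],
[-0.0, 0.083, 0.019, 0.187, -0.0, -0.0, -1],
[-0.0, 0.104, 0.022, 0.233, 0.0, 0.0, -1],
[-0.0, 0.125, 0.026, 0.28, -0.0, -0.0, -1],
```

Request:
send_rows --deltas '[[[0,0,0.006,0,0,0,-1],[0,0,0.01,0,0,0,-1],[0,0,0.012,0,0,0,-1],[0,0,0.012,0,0,0,-1],[0,0,0.012,0,0,0,-1],[0,0,0.012,0,0,0,-1],[0,0,0.012,0,0,0,-1],[0,0,0.012,0,0,0,-1]]]'

```text
t: 25.85
tool_pos: [0.56, 0.1652, 0.1904]
orientation: [[-0.543, 0.84, 0.0], [0.84, 0.543, 0.0], [0.0, 0.0, -1.0]]
force: [0.2, -0.1, -1.3]
grip_width: 0.322
gripper_force: 62.1
```

Request:
send_rows --deltas '[[[0,0.01,0,0.023,0,0,-1],[0,0.03,0.001,0.07,0,0,-1],[0,0.052,0.002,0.117,0,0,-1],[0,0.073,0.005,0.163,0,0,-1],[0,0.094,0.008,0.21,0,0,-1],[0,0.114,0.012,0.257,0,0,-1],[0,0.125,0.014,0.28,0,0,-1],[0,0.125,0.014,0.28,0,0,-1]]]'

```text
t: 26.65
tool_pos: [0.5815, 0.1793, 0.1864]
orientation: [[-0.543, 0.819, -0.185], [0.84, 0.53, -0.118], [0.001, -0.22, -0.976]]
force: [-1.5, 0.6, 0.7]
grip_width: 0.321
gripper_force: 62.3
```

Request:
send_rows --deltas '[[[0,0,0,0,0,0,-1],[0,0,0,0,0,0,-1],[0,0,0,0,0,0,-1],[0,0,0,0,0,0,-1],[0,0,0,0,0,0,-1],[0,0,0,0,0,0,-1],[0,0,0,0,0,0,-1],[0,0,0,0,0,0,-1]]]'

```text
t: 27.45
tool_pos: [0.5811, 0.1788, 0.1876]
orientation: [[-0.543, 0.82, -0.183], [0.84, 0.53, -0.118], [0.0, -0.218, -0.976]]
force: [1.3, 0.7, -1.4]
grip_width: 0.321
gripper_force: 62.2
```

```bash
python3 - <<'E'
from h import *
f=[];im=0
for _ in range(8): im=im+optics.capture("scene").astype(float); f.append(env.observe()["force"])
im=(im/8).astype(np.uint8); tp=optics.capture("top")
p,R,s=st();print(p,np.mean(f,0),s["gripper_force"],R.round(3).tolist())
S,X,Y,Z=gauge(p,R);print("sole",S,"tilt",np.arccos(Z[2]))
P=S+.072*Z+.010*X
for i in (0,-.22,.22): print(i,w2px("scene",P),w2px("scene",P+.046*(np.sin(i)*Y-np.cos(i)*Z)))
u,v=w2px("scene",P-.02*Z).astype(int); print(redc(im,(u-14,v-14,u+14,v+14)))
cv2.imwrite("pics/s7.png",np.hstack([crop(im[:,:,::-1],u-24,v-28,48,60,10),crop(tp[:,:,::-1],235,180,60,120,5)[:600]]))
E
```

```text
[0.58101495 0.17876713 0.18752151] [ 1.54543769  1.75959126 -1.48656173] 62.23857522010803 [[-0.543, 0.82, -0.183], [0.84, 0.53, -0.118], [0.0, -0.218, -0.976]]
sole [0.56370898 0.16762003 0.09539331] tilt 0.21983084928048152
0 [339.5 151.6] [335.6 165.9]
-0.22 [339.5 151.6] [332.3 164.9]
0.22 [339.5 151.6] [339.  166.1]
(np.float64(338.64), np.float64(166.25), 84, 6)
```

View pics/s7.png

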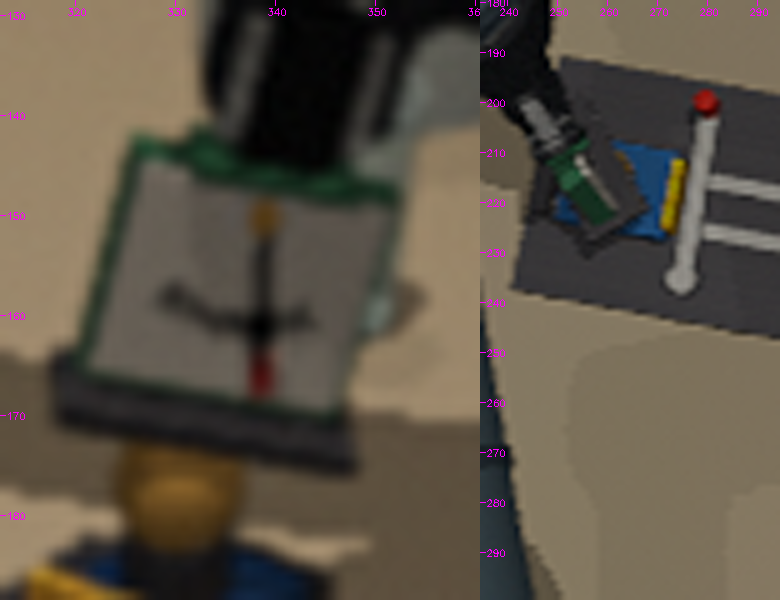

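```bash
python3 -c "
from plant import workorder
print(workorder.finish_job())"
```

```text
the job is handed in; nothing more can be done
None
```

I pushed the carriage home and swung the latch round behind it. The gauge is held on the stud at about 2.4 N, leaning 0.22 rad, with its pointer on the red mark in the last picture. I handed the job in at about 28 s of the 64 s, and no verdict was returned.

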